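# Slide a housing under the inspection light and lay a square against it

### The arm

A 6-joint arm with a two-finger parallel gripper is mounted at the origin on the work surface. World frame = base frame: x ahead of the robot, y to its left, z up, the work surface at z = 0. Lengths are in m, angles in rad, forces in N, time in s.
With the tool pointing down it reaches from about 0.35 to 0.85 m from the base axis. Payload 8.1 kg.
Tool frame: the origin (TCP) lies at the centre of the arm's flange, where the gripper is bolted on; the fingertips stand 186 mm ahead of it and the grasp point (between the pads) lies 167 mm ahead of it (robot.grasp_offset is the distance from the TCP to the grasp point, in m); z points along the fingers, y is the line along which they close (so a half turn about z gives the same grasp; the last joint's range is limited). The gripper opens to 93 mm and grips with 3 to 60 N. Pads are 15 mm wide; open, the fingers measure 128 mm over their backs; the gripper's body (75 mm by 188 mm) begins 65 mm behind the grasp point.
Start: joints at [1.204, 0.13, 1.488, -0, 1.523, -0.085], TCP at [0.167, 0.576, 0.405] pointing down, gripper open.
Joint ranges: [-2.96, 2.96], [-0.89, 2.26], [0.02, 2.5], [-1.34, 4.48], [0, 2.73], [-2.66, 2.66]. Speed limits (rad/s): [2.39, 2.39, 2.79, 3.14, 3.14, 3.14].

### API

Orientations are given as a rotation vector (axis times angle).
In Python, from plant import robot gives the robot as it stands.
- The arm moves only by the tool drive_tool, never from a script. Its argument "moves" is one flat list of numbers, 7 for each row, row after row: the finger opening in mm, from 0 to 93, then the shift along the tool's x, y, z in mm, then the turn, a rotation vector about the tool's x, y, z in degrees. A call has 1 to 8 rows; each row shifts and turns the commanded pose from where the row before left it, along the tool's axes as they then stand; what a row does not reach is not made up. A row lasts 1/10 s, in which the tool goes at most 50 mm and 8.59 degrees, less where a joint would pass 70% of its speed; a pose out of reach is approached as far as the arm can. A call is refused whole if a number of a shift passes 50 or a number of a turn 8.59, either way. A call with a gripper value outside its range is refused whole. The fingers move at their own pace and stop on an object; "grip_force" is the grip in N (left out, the last holds). Time passes only in rows, so rows that do not move let the fingers close. It gives the time, the measured TCP pose, the force, the opening and the grip force at its end, in the units of the state.
- robot.read_state(): the state, without advancing time (a new reading comes with each control period).
- robot.read_camera(name): name is "scene" or "side" or "wrist"; returns a dict with "color" (420x560x3 uint8, red, green, blue), "depth" (420x560 float32, m along the optical axis (not along the pixel's ray), 0 where there is no reading), "mtx" (3x3 intrinsics, pixels), "R" (3x3) and "t" (3): a world point X has camera coordinates R X + t. Camera axes: x right, y down, z forward; pixel columns grow to the right and rows downward; lengths in m; the calibration is good to about 2 mm. A picture is of the moment at which its call begins.
- robot.close_job(): hands the job in; it is judged then, once.
The state is a dict: "t": time; "q": joint angles; "dq": joint speeds; "joint_torque": joint torques, N m; "tool_pos": TCP position; "orientation": TCP orientation; "force": force on the tool from outside, world axes, zero at the start; "wrist_torque": the same for the moment, N m; "opening": finger opening in m; "gripper_force": force on a finger pad.
Only numpy, scipy, OpenCV 4.12 (cv2) and the standard library are available. Lean on these libraries where they do the work, as an engineer would, in place of code of your own. Each camera call takes 0.05 s, during which the arm holds its last target. There are 200 camera calls.

### The job

Slide the loose aluminium housing along the bench, without lifting or tipping it, until it lies wholly inside the black outline on the card beneath the inspection light. Then lay the steel square flat on the bench with the outer edge of its blade flush, over the blade's whole length, against the housing's near face (the long face towards the robot and outside the light), leaving the housing inside the outline. Do not knock the light or disturb the calculator, the bottle or the stack of pans.

Things in the scene. Friction and masses are not known exactly. Their poses are not given: they have to be found in the camera images.
- housing: Loose machined aluminium block, dark screw heads and a dark bore on its flat top: 96 mm (its x) by 120 mm (y), 40 mm high, 0.75 kg, too wide to grip. Origin: centre of its underside, z up. Near face: the 120 x 40 mm face at x = -48 mm. Starts on the robot's side of the light, 145 to 170 mm short of the outline's centre, up to 35 mm sideways, up to 0.25 rad askew.
- mark (a point): Centre of the outline, on the bench (z = 0), with the light's axes: x away from the robot, y left, z up (card and light are turned by up to 0.2 rad). The outline, thin black lines on a flat white card, measures 112 mm (x) by 136 mm (y) inside: 8 mm all round the housing.
- light: Fixed light; origin and axes as mark. A grey open frame hangs level over the card: x -72 to 72, y -95 to 95 mm outside, opening 84 by 130 mm, underside 133 mm, top 150 mm above the bench. It overhangs the housing's final near face by 24 mm, so the gripper must lean back 35 to 50 degrees. Post 18 mm thick, 173 mm high, on a 110 mm round foot at x 135, y 135, with an arm to the frame.
- square: Loose steel engineer's square lying flat, an L, 0.35 kg. Blade: y -50 to 50, x -22 to 0 mm, 8 mm high. Stock (darker handle): x -102 to -22, y -50 to -28 mm, 24 mm high. Origin: middle of the blade's outer long edge (the one away from the stock), on the underside; x points outward from that edge, z up. Starts left or right of the housing, its x within 0.3 rad of the robot's x.
- stock_grip (a point): Middle of the square's stock, 12 mm above its underside, at (-62, -39, 12) mm in the square's frame; grip across the 22 mm width (the square's y).
- blade_end_a (a point): Left end of the blade's outer edge, at (0, 50, 4) mm in the square's frame.
- blade_end_b (a point): Right end (stock end) of the blade's outer edge, at (0, -50, 4) mm in the square's frame.
- calculator: Bystander: black pocket calculator lying flat, 130 (x) x 80 (y) x 14 mm, origin under its centre.
- bottle: Bystander: white plastic bottle, 58 mm across, 165 mm high, origin under its centre.
- pans: Bystander: stack of four shallow metal pans, 158 (x) x 108 (y) x 82 mm, origin under its centre.
There are look-alikes about, which are no part of the job. Of the things that look like the square, take the one that is farthest from the robot's base at the start. Leave any yellow look-alike of the housing alone.

How it is judged:
On the way, in this order (a step that is already met when the one before it is completed fails the run):
1. the housing lies inside the outline (x of housing in the frame of mark between -0.009 and 0.009 m and y of housing in the frame of mark between -0.009 and 0.009 m and angle between the x axis of housing and the x axis of mark, either way round below 0.14 rad), for 0.2 s.
2. the blade's outer edge lies flush against the housing's near face, with the housing still inside the outline (all of step 1 and x of blade_end_a in the frame of housing between -0.051 and -0.0455 m and y of blade_end_a in the frame of housing between -0.062 and 0.062 m and x of blade_end_b in the frame of housing between -0.051 and -0.0455 m and y of blade_end_b in the frame of housing between -0.062 and 0.062 m and height (world z) of square below 0.004 m and angle between square's own z axis and vertical below 0.06 rad), for 0.2 s.
At the end, for the whole second after the job is handed in: Both at rest: the housing centre within 9 mm of the mark along each of its axes, turned under 0.14 rad; the square flat (underside below 4 mm, tilt under 0.06 rad), both blade ends within 3 mm of the housing's near face plane and at most 2 mm beyond its ends (all of step 2 and linear speed of each of housing, square below 0.01 m/s); the robot touches nothing.
It fails at once if the housing is lifted more than 8 mm or tipped more than 0.15 rad (height (world z) of housing above 0.008 m or angle between housing's own z axis and vertical above 0.15 rad).
It fails at once if the light is knocked (more than 8 N) (contact force between anything else and light above 8 N).
It fails at once if a bystander (calculator, bottle, pans) is moved more than 15 mm (distance of any of calculator, bottle, pans from where it was at the start of the episode above 0.015 m).
It also fails if it takes over 72 s, if anything falls off the work surface, if the arm or the gripper's body presses on something with over 40 N, if the wrist force passes 120 N, or if a joint passes its speed limit or range.

## Working session

There is one attempt and no reset: what is moved stays moved. The work goes in short steps, Python scripts to look and compute and a tool call to move; the robot and the scene stay as the last step left them, time stands still between calls to the robot, and variables do not carry over. Pictures are saved under pics/ and viewed, at most 10 in all, crops included, and the job is handed in when it is done.

Besides the shell and the picture viewer there is one more tool, called after "Call:" as a command line: name --argument value ..., lists and objects as JSON in quotes. drive_tool: Moves the arm, as the interface text tells. Its arguments: {"type":"object","properties":{"moves":{"type":"array","items":{"type":"number"}},"grip_force":{"type":"number"}},"required":["moves"]}

```bash
mkdir -p pics; ls; cat > h.py <<'E'
import numpy as np, cv2
from scipy.spatial.transform import Rotation as Rn
from plant import robot
def cam(n):
    return robot.read_camera(n)
def ray(c,uv,z):
    uv=np.atleast_2d(np.array(uv,float)); K=c["mtx"];R=c["R"];t=c["t"]
    d=np.c_[uv,np.ones(len(uv))]@np.linalg.inv(K).T@R
    o=-R.T@t
    return o+d*((z-o[2])/d[:,2])[:,None]
def cloud(c):
    d=c["depth"];v,u=np.mgrid[:d.shape[0],:d.shape[1]]
    p=np.stack([u,v,np.ones_like(u)],-1)@np.linalg.inv(c["mtx"]).T*d[...,None]
    return (p-c["t"])@c["R"]
def proj(c,X):
    p=np.atleast_2d(X)@c["R"].T+c["t"];p=p@c["mtx"].T
    return p[:,:2]/p[:,2:]
E
python3 - <<'E'
from h import *
a=[]
for n in("scene","side","wrist"):
    c=cam(n);np.savez(f"{n}0.npz",**c);cv2.imwrite(f"pics/{n}0.png",c["color"][...,::-1]);print(n,-c["R"].T@c["t"],c["R"][2],c["mtx"][0,0])
print(robot.read_state(),robot.grasp_offset)
E
```

```text
pics
scene [ 1.25340377 -0.06238076  0.59297786] [-0.80068139  0.07049062 -0.59492888] 388.7880421941991
side [ 0.39045717 -0.9295651   0.62140388] [ 0.11883052  0.84019103 -0.5291109 ] 451.4144086185905
wrist [0.09767996 0.59619992 0.38477658] [ 0.24924    -0.07379035 -0.96562643] 375.7518260891762
{'t': 0.15, 'q': array([ 1.20360596e+00,  1.30977671e-01,  1.48903016e+00,  8.94342447e-06,
        1.52301238e+00, -8.54038961e-02]), 'dq': array([-0.0002839 , -0.00193693, -0.00328727,  0.00175118,  0.00067167,
       -0.00069219]), 'joint_torque': array([-1.11876811e-04, -5.60473502e+01, -4.92338777e+01,  7.68547528e-02,
        3.05017666e-02, -6.12242911e-05]), 'tool_pos': array([0.16675817, 0.57617517, 0.40393366]), 'orientation': array([-4.41120545e-01, -3.11013588e+00,  2.18184326e-03]), 'force': array([ 0.51768503,  0.30376736, -0.00766016]), 'wrist_torque': array([-0.00868255,  0.00029691,  0.01310762]), 'gripper_force': 0.0, 'opening': 0.09269344150159205} 0.1673
```

View pics/scene0.png

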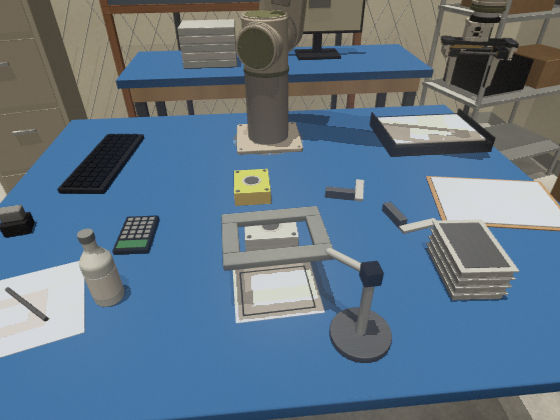

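View pics/side0.png

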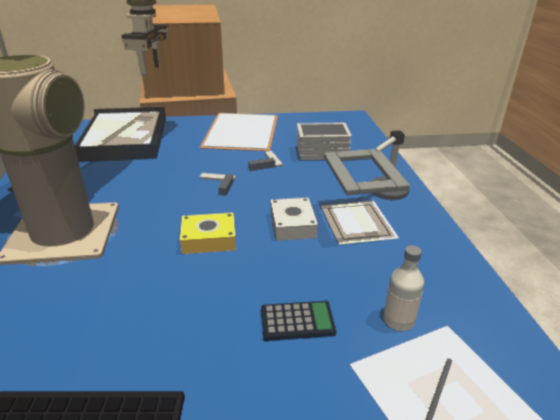

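Scene view: yellow block (252,186), grey housing seen through the light frame (270,235), outline card (280,288), foot (360,333). There are two squares, one at (345,191) and one at (410,220), and the bottle, calculator and pans are visible. The side view shows the housing at (293,217), the card at (357,221), and squares at (222,181) and (268,160).

```bash
python3 - <<'E'
from h import *
S={n:dict(np.load(n+"0.npz")) for n in("scene","side")}
def rect(P,name):
    r=cv2.minAreaRect((P[:,:2]*1000).astype(np.float32)); print(name,len(P),np.round(r[0],1),np.round(r[1],1),round(r[2],1),"zmed",np.median(P[:,2]))
for n,c in S.items():
    P=cloud(c)
    ok=c["depth"]>0
    hsv=cv2.cvtColor(c["color"],cv2.COLOR_RGB2HSV)
    print(n,"bench z",np.median(P[ok&(hsv[...,0]>100)&(hsv[...,0]<120)&(hsv[...,1]>150)][:,2]))
    for lo,hi in((.004,.03),(.033,.047),(.07,.09),(.135,.156)):
        m=(ok&(P[...,2]>lo)&(P[...,2]<hi)&(P[...,0]>.25)&(P[...,0]<1.1)&(abs(P[...,1])<.5)).astype(np.uint8)
        k,l,st,ce=cv2.connectedComponentsWithStats(m)
        for i in range(1,k):
            if st[i,4]>60: rect(P[l==i],(lo,np.round(ce[i]).astype(int).tolist(),np.round(c["color"][l==i].mean(0)).astype(int).tolist()))
sc=S["scene"]["color"][160:330,200:470][...,::-1]; sd=S["side"]["color"][130:260,180:420][...,::-1]
a=cv2.resize(sc,(800,504)); 
cv2.imwrite("pics/c1.png",a); cv2.imwrite("pics/c2.png",cv2.resize(sd,(800,433)))
E
```

```text
scene bench z -0.013605370045593755
(0.004, [102, 185], [29, 31, 36]) 170 [ 279.2 -485.7] [29.4 59.8] 86.9 zmed 0.012919169614580391
(0.004, [453, 201], [211, 214, 216]) 846 [424.8 467.8] [ 82.8 205.8] 84.2 zmed 0.00516577301419111
(0.004, [346, 191], [117, 120, 124]) 452 [352.4 193.7] [100.9 108.7] 73.3 zmed 0.011376937783737011
(0.004, [252, 199], [137, 120, 75]) 295 [400.1 -65.2] [ 8.4 95.3] 0.9 zmed 0.017329166444610654
(0.004, [404, 218], [125, 127, 128]) 560 [499.5 327.1] [103.1 102.7] 12.5 zmed 0.008945353274875917
(0.004, [136, 234], [76, 88, 85]) 1258 [ 505.  -344.6] [ 80.8 133.2] 88.5 zmed 0.012082219755718862
(0.004, [270, 245], [121, 119, 113]) 402 [590.7 -28.5] [  6.5 117.7] 0.2 zmed 0.01840432100154025
(0.004, [462, 282], [108, 106, 100]) 823 [698.1 369.4] [109.2 159.4] 86.4 zmed 0.018671344433291517
(0.004, [110, 297], [118, 116, 109]) 304 [ 708.1 -354.1] [28.4 58.4] 26.4 zmed 0.016967046501612855
(0.004, [38, 313], [97, 95, 93]) 90 [ 730.5 -481.6] [46.4  8.4] 51.6 zmed 0.006630705958936521
(0.004, [360, 336], [92, 94, 98]) 2444 [835.3 113.1] [108.6 108.4] 48.3 zmed 0.
[... 2112 characters left out ...]
.04069932007195985
(0.033, [207, 227], [201, 199, 88]) 1405 [338.2 -65.8] [120.1 102.6] 0.7 zmed 0.04058789366163937
(0.033, [400, 313], [133, 125, 115]) 191 [ 681.  -376.5] [26.3 57.7] 58.2 zmed 0.03997832783729946
(0.07, [323, 131], [129, 127, 122]) 843 [695.5 369.8] [117.5 159.6] 86.1 zmed 0.0831334135542455
(0.07, [404, 296], [126, 123, 116]) 310 [ 683.7 -374.7] [32.4 58.7] 63.3 zmed 0.08012648350705975
(0.135, [396, 144], [77, 77, 76]) 63 [819.3 100.8] [49.2 22.4] 23.1 zmed 0.1491315009174557
(0.135, [365, 172], [129, 130, 124]) 2065 [715.2 -26.4] [168.7 200. ] 2.9 zmed 0.15014820374385499
(0.135, [410, 262], [102, 104, 103]) 137 [ 687.  -367.9] [15.7 26.1] 59.6 zmed 0.14485200175155075
```

View pics/c2.png

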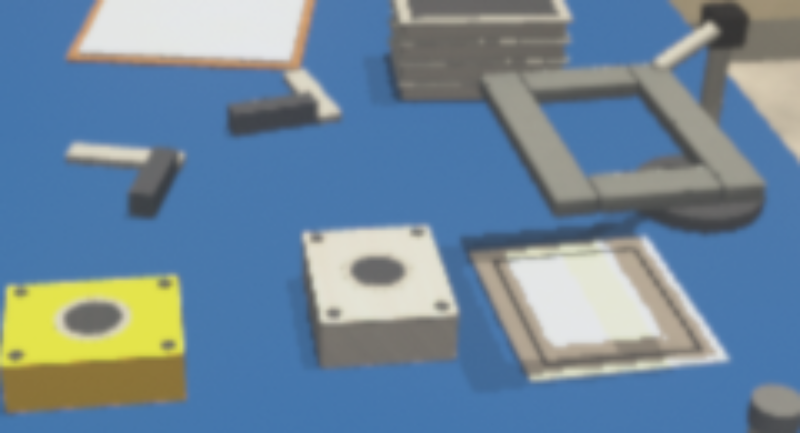

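View pics/c1.png

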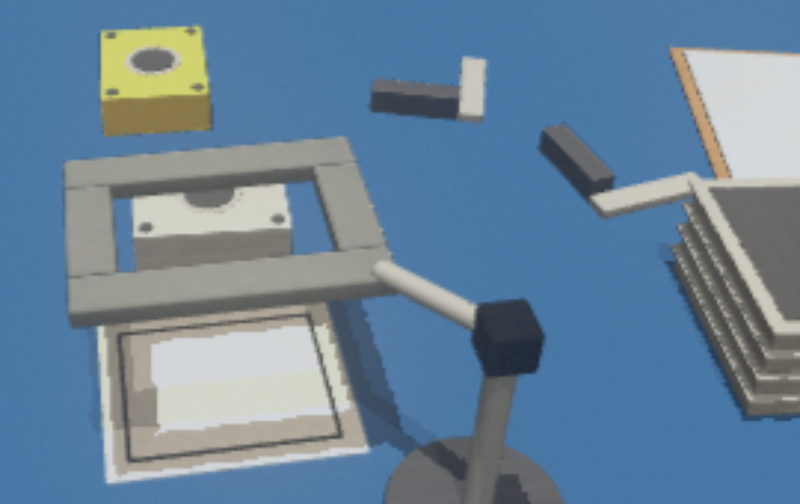

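Square candidates (scene view): A at (345,191), with stock (340,193) and blade (360,188), lies 0.40 m from the base. B at (404,218), with stock (395,213) and blade (420,226), lies 0.60 m away. I choose B because it is the farthest, and its x-heading also fits the description. For the housing, I take the grey block at (270,235), not the yellow one at (252,186). The crops confirm both choices. Next come the fine measurements.

```bash
cat >> h.py <<'E'
def rectpose(pts,L):
    # pts: 4 corners world; returns centre, yaw of long-normal x axis
    r=cv2.minAreaRect((pts[:,:2]*1000).astype(np.float32)); return r
def outline(c,corn):
    """refine black outline lines near rough pixel corners; returns corners at z=0"""
    g=cv2.cvtColor(c["color"],cv2.COLOR_RGB2GRAY); bh=cv2.morphologyEx(g,cv2.MORPH_BLACKHAT,np.ones((7,7))).astype(float)
    corn=np.array(corn,float); L=[]
    for i in range(4):
        a,b=corn[i],corn[(i+1)%4]; d=b-a; n=np.array([-d[1],d[0]])/np.linalg.norm(d); pts=[]
        for s in np.linspace(.08,.92,40):
            o=np.arange(-4,4.01,.25); q=a+s*d+o[:,None]*n
            v=cv2.remap(bh.astype(np.float32),q[:,0].astype(np.float32)[None],q[:,1].astype(np.float32)[None],cv2.INTER_LINEAR)[0]
            if v.max()>15:
                w=np.where(v>.5*v.max(),v,0); pts.append(q.T@w/w.sum())
        W=ray(c,pts,0)[:,:2]*1000
        for _ in range(3):
            vx,vy,x,y=cv2.fitLine(W.astype(np.float32),cv2.DIST_HUBER,0,.01,.01).ravel(); e=(W-[x,y])@[-vy,vx]; W=W[abs(e)<max(1.5,2*np.std(e))]
        L.append((np.array([x,y]),np.array([vx,vy]),len(W),np.degrees(np.arctan2(vy,vx))))
    C=[]
    for i in range(4):
        p,d=L[i-1][:2];q,e=L[i][:2]; k=np.linalg.solve(np.c_[d,-e],q-p); C.append(p+k[0]*d)
    return np.array(C),[(l[2],round(float(l[3]),1)) for l in L]
E
python3 - <<'E'
from h import *
S={n:dict(np.load(n+"0.npz")) for n in("scene","side")}
for n,co in (("scene",[(240.2,273.1),(304.6,266.3),(315.1,307.8),(243.5,315.6)]),("side",[(329.1,208.6),(372,204.4),(390.6,235),(343.5,238.6)])):
    C,l=outline(S[n],co); print(n,np.round(C,1).tolist(),l,"ctr",C.mean(0),"sides",[round(np.linalg.norm(C[i]-C[i-1]),1) for i in range(4)])
# housing top, side view
for n,(u0,v0,u1,v1) in (("side",(265,190,325,245)),("scene",(235,215,300,260))):
    c=S[n];P=cloud(c);h=cv2.cvtColor(c["color"],cv2.COLOR_RGB2HSV)
    sub=h[v0:v1,u0:u1]; m=((sub[...,1]<90)&(sub[...,2]>165)).astype(np.uint8)
    if n=="scene": m&=((P[v0:v1,u0:u1,2]<.06)).astype(np.uint8)
    ct=max(cv2.findContours(m,0,2)[0],key=cv2.contourArea); hull=cv2.convexHull(ct)[:,0]+[u0,v0]
    W=ray(c,hull,.04)[:,:2]*1000; print(n,"housing",cv2.minAreaRect(W.astype(np.float32)), np.round(cv2.approxPolyDP(cv2.convexHull(W.astype(np.float32)),8,True)[:,0]).tolist())
# light frame
for n in S:
    c=S[n];P=cloud(c);m=(P[...,2]>.138)&(P[...,2]<.158)&(P[...,0]>.55)&(P[...,0]<.8)&(P[...,1]>-.2)&(P[...,1]<.08)&(c["depth"]>0)
    print(n,"frame",cv2.minAreaRect((P[m][:,:2]*1000).astype(np.float32)))
# square B
for n,(u0,v0,u1,v1) in (("scene",(375,195,445,235)),("side",(240,140,290,175))):
    c=S[n];s=c["color"][v0:v1,u0:u1].astype(int);hs=cv2.cvtColor(c["color"][v0:v1,u0:u1],cv2.COLOR_RGB2HSV)
    br=((hs[...,1]<80)&(hs[...,2]>140)).astype(np.uint8); dk=((hs[...,1]<110)&(hs[...,2]<110)).astype(np.uint8)
    for nm,m,z in(("blade",br,.008),("stock",dk,.02)):
        ct=max(cv2.findContours(m,0,2)[0],key=cv2.contourArea);W=ray(c,ct[:,0]+[u0,v0],z)[:,:2]*1000
        r=cv2.minAreaRect(W.astype(np.float32)); print(n,nm,np.round(cv2.boxPoints(r)).tolist(),np.round(r[0]),np.round(r[1]),round(r[2],1))
E
```

```text
scene [[653.2999877929688, -100.19999694824219], [645.9000244140625, 38.400001525878906], [760.7000122070312, 44.400001525878906], [768.0, -94.4000015258789]] [(40, -87.0), (40, 3.0), (40, -87.0), (40, 2.9)] ctr [706.9784   -27.975363] sides [np.float32(114.8), np.float32(138.8), np.float32(115.0), np.float32(139.0)]
side [[644.2000122070312, 41.70000076293945], [759.0999755859375, 48.099998474121094], [766.0999755859375, -91.30000305175781], [650.9000244140625, -96.69999694824219]] [(32, 3.2), (39, -87.1), (28, 2.6), (40, -87.2)] ctr [705.0791  -24.53624] sides [np.float32(138.5), np.float32(115.1), np.float32(139.7), np.float32(115.4)]
side housing ((541.50244140625, -24.251502990722656), (98.64659118652344, 125.3800277709961), 0.7739316821098328) [[589.0, 36.0], [495.0, 36.0], [493.0, -84.0], [586.0, -86.0]]
scene housing ((568.543212890625, -26.158096313476562), (52.30448532104492, 121.95643615722656), 2.482635259628296) [[541.0, 34.0], [548.0, -87.0], [591.0, -86.0], [592.0, 30.0]]
scene frame ((718.501220703125, -23.34332275390625), (172.25759887695312, 198.78643798828125), 2.8620827198028564)
side frame ((716.6388549804688, -25.617263793945312), (171.74462890625, 201.46847534179688), 2.869114875793457)
scene blade [[494.0, 301.0], [555.0, 284.0], [584.0, 389.0], [524.0, 406.0]] [539. 345.] [108.  63.] 74.2
scene stock [[450.0, 313.0], [468.0, 248.0], [585.0, 280.0], [567.0, 346.0]] [517. 297.] [122.  68.] 15.6
side blade [[432.0, 421.0], [529.0, 411.0], [536.0, 475.0], [439.0, 485.0]] [484. 448.] [65. 98.] 84.2
side stock [[443.0, 289.0], [455.0, 238.0], [539.0, 257.0], [527.0, 309.0]] [491. 273.] [86. 53.] 13.2
```

```bash
cat >> h.py <<'E'
def toolR(yaw,lean,yaxis=90):
    """deg. closing axis y at heading yaw+90, fingers lean forward along yaw by lean"""
    y,l=np.radians([yaw,lean]); u=np.array([np.cos(y),np.sin(y),0]); Z=np.array([0,0,1.])
    z=np.sin(l)*u-np.cos(l)*Z; Y=np.array([-np.sin(y),np.cos(y),0]); return np.c_[np.cross(Y,z),Y,z]
def cur():
    s=robot.read_state(); return np.array(s["tool_pos"])*1000,Rn.from_rotvec(s["orientation"]).as_matrix(),s
def plan(p,R,tp,tR,n,op):
    """rows from (p,R) to (tp,tR); prints rounded rows; returns reached pose"""
    rows=[];p0,R0=p.copy(),R.copy(); W=Rn.from_matrix(R0.T@tR).as_rotvec()
    for i in range(1,n+1):
        wp=p0+(tp-p0)*i/n; wR=R0@Rn.from_rotvec(W*i/n).as_matrix()
        s=np.round(R.T@(wp-p),0 if i<n else 1); r=np.round(np.degrees(Rn.from_matrix(R.T@wR).as_rotvec()),1)
        p=p+R@s; R=R@Rn.from_rotvec(np.radians(r)).as_matrix(); rows.append([op,*s,*r])
    for i in range(0,n,8): print(",  ".join(",".join(f"{v:g}" for v in (np.array(r)+0.)) for r in rows[i:i+8]))
    print("-> end",np.round(p,1),"maxshift",max(np.abs(np.array(rows)[:,1:4]).max(0)),"maxrot",np.abs(np.array(rows)[:,4:]).max())
    return p,R
def tip2tcp(tip,R,d=186): return np.array(tip,float)-d*R[:,2]
E
python3 - <<'E'
from h import *
p,R,s=cur(); T=toolR(3,40)
p,R=plan(p,R,np.array([400,300,400.]),toolR(-10,0),8,70)
p,R=plan(p,R,np.array([352,-33,300.]),T,8,70)
p,R=plan(p,R,tip2tcp([470,-27,17],T),T,5,70)
E
```

```text
70,-38,-25,1,0,0,-0.8,  70,-37,-26,0,0,0,-0.7,  70,-37,-26,1,0,0,-0.8,  70,-36,-26,0,0,0,-0.8,  70,-37,-27,1,-0.1,0,-0.7,  70,-35,-28,0,0,0,-0.8,  70,-36,-28,1,0,0,-0.8,  70,-35,-28.2,0,0,0,-0.7
-> end [400. 300. 400.] maxshift 38.0 maxrot 0.8
70,-1,-42,12,-0.6,-5,-1.6,  70,1,-42,13,-0.5,-5,-1.5,  70,3,-42,11,-0.6,-4.9,-1.6,  70,5,-43,11,-0.6,-5,-1.6,  70,7,-42,10,-0.5,-5,-1.5,  70,9,-42,8,-0.6,-5,-1.6,  70,11,-42,8,-0.6,-5,-1.6,  70,12.9,-41.3,5.6,-0.5,-4.9,-1.5
-> end [352. -33. 300.] maxshift 43.0 maxrot 5.0
70,18,0,21,0,0,0,  70,19,0,22,0,0,0,  70,18,0,21,0,0,0,  70,18,0,21,0,0,0,  70,18.3,-0.1,21.8,0,0,0
-> end [350.6 -33.2 159.5] maxshift 22.0 maxrot 0.0
```

Call:
drive_tool --moves '[70,-38,-25,1,0,0,-0.8,70,-37,-26,0,0,0,-0.7,70,-37,-26,1,0,0,-0.8,70,-36,-26,0,0,0,-0.8,70,-37,-27,1,-0.1,0,-0.7,70,-35,-28,0,0,0,-0.8,70,-36,-28,1,0,0,-0.8,70,-35,-28,0,0,0,-0.7]'

```text
t: 0.95
tool_pos: [0.4009, 0.2987, 0.4003]
orientation: [0.274, 3.13, 0.003]
force: [-0.2, 0.3, 0.1]
opening: 0.0701
gripper_force: 0.0
```

Call:
drive_tool --moves '[70,-1,-42,12,-0.6,-5,-1.6,70,1,-42,13,-0.5,-5,-1.5,70,3,-42,11,-0.6,-4.9,-1.6,70,5,-43,11,-0.6,-5,-1.6,70,7,-42,10,-0.5,-5,-1.5,70,9,-42,8,-0.6,-5,-1.6,70,11,-42,8,-0.6,-5,-1.6,70,13,-41,6,-0.5,-4.9,-1.5]'

```text
t: 1.75
tool_pos: [0.3829, -0.026, 0.3178]
orientation: [-0.06, 2.486, 0.027]
force: [0.3, 1.0, -0.1]
opening: 0.0701
gripper_force: 0.0
```

```bash
python3 - <<'E'
from h import *
p,R,s=cur(); T=toolR(3,40); print(s["t"],p,s["q"],s["force"],np.round(R,2).tolist(),T.round(2).tolist())
p,R=plan(p,R,tip2tcp([470,-27,17],T),T,8,70)
E
```

```text
1.75 [382.92471667 -26.03240698 317.76328369] [-0.3135836  -0.89272649  2.49709131  0.27750456  0.93428599 -2.02840911] [ 0.32696036  1.00111378 -0.07664423] [[-0.79, -0.05, 0.61], [-0.04, 1.0, 0.03], [-0.61, 0.01, -0.79]] [[-0.76, -0.05, 0.64], [-0.04, 1.0, 0.03], [-0.64, 0.0, -0.77]]
70,15,-1,13,0,-0.3,0,  70,16,-1,13,0,-0.3,-0.1,  70,15,0,13,0,-0.3,0,  70,16,-1,13,0.1,-0.3,-0.1,  70,15,-1,13,0,-0.3,0,  70,16,-1,13,0,-0.3,0,  70,15,0,13,0,-0.4,-0.1,  70,16.2,-1,12.3,0,-0.3,0
-> end [350.6 -33.2 159.5] maxshift 16.2 maxrot 0.4
```

```bash
python3 - <<'E'
from h import *
p,R,s=cur(); T=toolR(3,10)
p,R=plan(p,R,np.array([430,-29,300.]),T,5,70)
p,R=plan(p,R,tip2tcp([470,-27,17],T),T,7,70)
print(np.round(R,2))
p,R=plan(p,R,tip2tcp([570,-27,17],T),T,12,70)
E
```

```text
70,-5,-1,9,0,5.5,-0.1,  70,-6,-1,7,0.1,5.5,0,  70,-7,-1,8,0,5.5,-0.1,  70,-8,-1,6,0.1,5.5,0,  70,-7.7,-1.4,6.5,0,5.5,-0.1
-> end [430. -29. 300.] maxshift 9.0 maxrot 5.5
70,1,0,14,0,0,0,  70,2,0,14,0,0,0,  70,1,0,15,0,0,0,  70,2,0,14,0,0,0,  70,1,0,14,0,0,0,  70,1,0,14,0,0,0,  70,1.8,-0.1,14.6,0,0,0
-> end [437.7 -28.7 200.2] maxshift 15.0 maxrot 0.0
[[-0.98 -0.05  0.17]
 [-0.05  1.    0.01]
 [-0.17 -0.   -0.98]]
70,-8,0,1,0,0,0,  70,-8,-1,2,0,0,0,  70,-9,0,1,0,0,0,  70,-8,-1,2,0,0,0,  70,-8,0,1,0,0,0,  70,-8,-1,2,0,0,0,  70,-8,0,1,0,0,0,  70,-9,-1,2,0,0,0
70,-8,0,1,0,0,0,  70,-8,0,2,0,0,0,  70,-8,-1,1,0,0,0,  70,-8.4,-0.3,1.4,0,0,0
-> end [537.8 -28.7 200.2] maxshift 9.0 maxrot 0.0
```

Call:
drive_tool --moves '[70,-5,-1,9,0,5.5,-0.1,70,-6,-1,7,0.1,5.5,0,70,-7,-1,8,0,5.5,-0.1,70,-8,-1,6,0.1,5.5,0,70,-8,-1,6,0,5.5,-0.1,70,0,0,0,0,0,0]'

```text
t: 2.35
tool_pos: [0.4303, -0.0269, 0.2985]
orientation: [-0.079, 2.976, 0.011]
force: [-0.6, 0.3, 0.4]
opening: 0.0702
gripper_force: 0.0
```

Call:
drive_tool --moves '[70,1,0,14,0,0,0,70,2,0,14,0,0,0,70,1,0,15,0,0,0,70,2,0,14,0,0,0,70,1,0,14,0,0,0,70,1,0,14,0,0,0,70,2,0,15,0,0,0,70,0,0,0,0,0,0]'

```text
t: 3.15
tool_pos: [0.4351, -0.026, 0.1978]
orientation: [-0.078, 2.972, 0.011]
force: [-0.1, -0.2, -0.2]
opening: 0.0699
gripper_force: 0.0
```

```bash
python3 - <<'E'
from h import *
p,R,s=cur(); T=toolR(3,10); print(s["t"],p,p+186*R[:,2],s["q"],s["force"])
p,R=plan(p,R,tip2tcp([570,-27,17],T),T,12,70)
E
```

```text
3.15 [435.05680894 -25.97049073 197.82338209] [466.28454522 -23.76383695  14.47682727] [-0.19707426 -0.19767195  2.21293048  0.05421283  0.96382022 -1.84740305] [-0.06167735 -0.21627374 -0.21290871]
70,-8,-1,1,0,0,0,  70,-9,0,1,0,-0.1,0,  70,-8,-1,2,0,0,0,  70,-9,-1,1,0.1,0,0,  70,-8,0,1,0,0,0,  70,-9,-1,2,0,-0.1,0,  70,-8,-1,1,0,0,0,  70,-9,0,1,0,0,0
70,-8,-1,1,0,0,0,  70,-8,-1,2,0,-0.1,0,  70,-9,0,1,0.1,0,0,  70,-8.3,-1.1,1.2,0,0,0
-> end [537.7 -28.7 200.1] maxshift 9.0 maxrot 0.1
```

Call:
drive_tool --moves '[70,-8,-1,1,0,0,0,70,-9,0,1,0,-0.1,0,70,-8,-1,2,0,0,0,70,-9,-1,1,0.1,0,0,70,-8,0,1,0,0,0,70,-9,-1,2,0,-0.1,0,70,-8,-1,1,0,0,0,70,-9,0,1,0,0,0]'

```text
t: 3.95
tool_pos: [0.5061, -0.0276, 0.2011]
orientation: [-0.078, 2.968, 0.008]
force: [-4.0, 0.5, -1.0]
opening: 0.0699
gripper_force: 1.3
```

Call:
drive_tool --moves '[70,-8,-1,1,0,0,0,70,-8,-1,2,0,-0.1,0,70,-9,0,1,0.1,0,0,70,-8,-1,1,0,0,0,70,0,0,0,0,0,0]'

```text
t: 4.45
tool_pos: [0.5404, -0.0291, 0.2027]
orientation: [-0.077, 2.963, 0.005]
force: [1.0, 0.9, 0.0]
opening: 0.0699
gripper_force: 0.0
```

```bash
cat >> h.py <<'E'
def housing(c,box,th=165,zmax=.06):
    u0,v0,u1,v1=box;P=cloud(c)[v0:v1,u0:u1];s=cv2.cvtColor(c["color"][v0:v1,u0:u1],cv2.COLOR_RGB2HSV)
    m=((P[...,2]>.032)&(P[...,2]<.05)&(s[...,1]<110)).astype(np.uint8)
    k,l,st,ce=cv2.connectedComponentsWithStats(m);i=1+st[1:,4].argmax();m=(l==i).astype(np.uint8)
    ct=max(cv2.findContours(m,0,2)[0],key=cv2.contourArea); W=ray(c,cv2.convexHull(ct)[:,0]+[u0,v0],.04)[:,:2]*1000
    r=cv2.minAreaRect(W.astype(np.float32)); return r,np.round(cv2.approxPolyDP(cv2.convexHull(W.astype(np.float32)),8,True)[:,0]).tolist()
E
python3 - <<'E'
from h import *
p,R,s=cur(); T=toolR(3,40); print(s["t"],p,p+186*R[:,2],s["q"],s["force"])
c=cam("side");cv2.imwrite("pics/s2.png",c["color"][120:270,230:430][...,::-1].repeat(4,0).repeat(4,1))
np.savez("side2.npz",**c)
print(housing(c,(280,170,400,245)))
T10=toolR(3,10)
p,R=plan(p,R,tip2tcp([556,-27,16],T10),T10,2,70)
p,R=plan(p,R,tip2tcp([556,-27,16],T),T,8,70)
E
```

```text
4.45 [540.40627213 -29.05567285 202.66689958] [573.21609173 -27.63890093  19.58902409] [-0.16119741  0.08835327  1.92940299  0.04404983  0.95042218 -1.8066513 ] [1.02243334 0.91913433 0.01613024]
(((619.0905151367188, -33.44188690185547), (118.15138244628906, 135.19873046875), 0.6656893491744995), [[674.0, 32.0], [629.0, 32.0], [588.0, -12.0], [561.0, -84.0], [608.0, -101.0], [675.0, -96.0]])
70,8,1,0,0,0.1,0,  70,9,0.2,0.5,-0.1,0.1,0
-> end [523.7 -28.7 199.2] maxshift 9.0 maxrot 0.1
70,12,0,3,0,-3.8,0,  70,11,0,2,0,-3.7,0,  70,12,0,2,0,-3.8,0,  70,12,0,1,0,-3.7,0,  70,12,0,0,0,-3.8,0,  70,12,0,-1,0,-3.7,0,  70,12,0,-2,0,-3.8,0,  70,12.2,0,-2,0,-3.7,0
-> end [436.6 -33.3 158.5] maxshift 12.2 maxrot 3.8
```

View pics/s2.png

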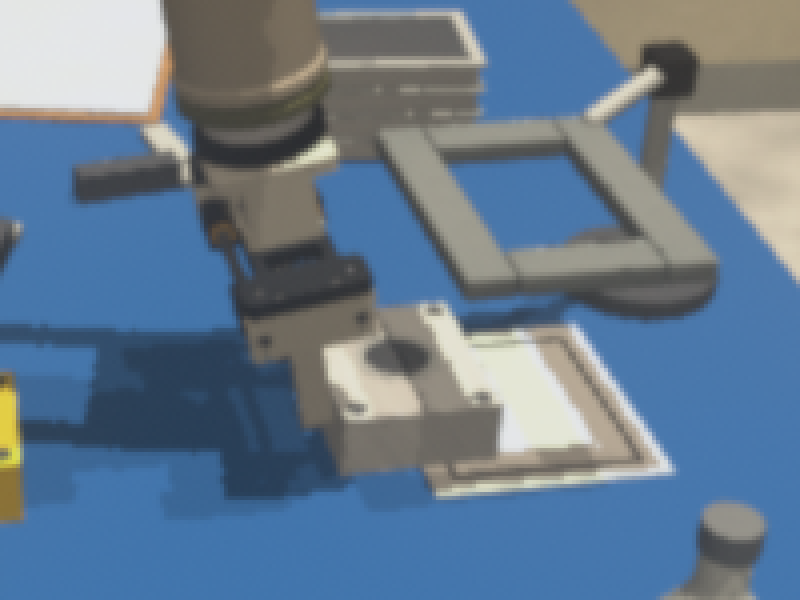

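Side view: the housing at crop (415,390) is now partly on the card, with the fingers behind its near face and everything upright. I back off and lean the gripper.

Call:
drive_tool --moves '[70,8,1,0,0,0,0,70,9,0,0,0,0,0]'

```text
t: 4.7
tool_pos: [0.5218, -0.0287, 0.1993]
orientation: [-0.077, 2.964, 0.005]
force: [-0.8, -0.4, -0.2]
opening: 0.0698
gripper_force: 0.0
```

Call:
drive_tool --moves '[70,12,0,2,0,-3.8,0,70,11,0,2,0,-3.7,0,70,12,0,2,0,-3.8,0,70,12,0,1,0,-3.7,0,70,12,0,0,0,-3.8,0,70,12,0,-1,0,-3.7,0,70,12,0,-2,0,-3.8,0,70,12,0,-2,0,-3.7,0]'

```text
t: 5.5
tool_pos: [0.4338, -0.0334, 0.1591]
orientation: [-0.064, 2.439, 0.02]
force: [0.5, 0.5, 0.6]
opening: 0.07
gripper_force: 0.0
```

```bash
python3 - <<'E'
from h import *
p,R,s=cur(); T=toolR(3,40); print(s["t"],p,p+186*R[:,2],s["q"],s["force"])
print(np.round(R,3).tolist())
p,R=plan(p,R,tip2tcp([570,-27,16],T),T,3,70)
print(proj(cam("scene"),[[.658,.03,.04],[.658,-.09,.04],[.71,-.03,.04]]))
E
```

```text
5.5 [433.8423734  -33.42999526 159.06337778] [553.79043639 -27.64971656  17.02447268] [-0.2905235  -0.30883004  2.48254701  0.64739407  0.36362256 -2.45271515] [0.53190693 0.46209077 0.57921586]
[[-0.763, -0.051, 0.645], [-0.041, 0.999, 0.031], [-0.646, -0.003, -0.764]]
70,-4,0,4,-0.1,0.1,0,  70,-4,0,3,0,0,0,  70,-4.4,-0.7,4.2,-0.1,0.1,0
-> end [450.6 -33.3 158.5] maxshift 4.4 maxrot 0.1
[[300.98520503 256.00165153]
 [243.38679843 259.82295796]
 [274.23947841 275.87578117]]
```

Call:
drive_tool --moves '[70,-7,0,6,0,0,0,70,-7,-1,6,0,0,0,70,-6,0,5,0,0,0,70,-6,-1,5,0,0,0,70,-6,0,5,0,0,0,70,-6,-1,5,0,0,0,70,-6,0,5,0,0,0,70,-6,0,5,0,0,0]'

```text
t: 6.35
tool_pos: [0.5004, -0.0327, 0.1592]
orientation: [-0.064, 2.443, 0.022]
force: [-6.6, -0.2, 4.9]
opening: 0.0701
gripper_force: 3.6
```

Call:
drive_tool --moves '[70,-6,-1,5,0,0,0,70,-4,0,4,0,0,0,70,0,0,0,0,0,0]'

```text
t: 6.65
tool_pos: [0.5143, -0.0331, 0.159]
orientation: [-0.064, 2.442, 0.022]
force: [-0.8, -0.2, 0.4]
opening: 0.0701
gripper_force: 0.1
```

```bash
cat >> h.py <<'E'
CO={"scene":[(240.2,273.1),(304.6,266.3),(315.1,307.8),(243.5,315.6)],"side":[(329.1,208.6),(372,204.4),(390.6,235),(343.5,238.6)]}
E
python3 - <<'E'
from h import *
p,R,s=cur(); print(s["t"],p,p+186*R[:,2],s["force"])
for n in("side","scene"):
    c=cam(n);np.savez(n+"3.npz",**c)
    a=c["color"][170:250,290:410] if n=="side" else c["color"][200:330,210:340]
    cv2.imwrite(f"pics/{n}3.png",cv2.resize(a[...,::-1],None,fx=4,fy=4,interpolation=2))
a=cv2.imread("pics/side3.png");b=cv2.imread("pics/scene3.png");
h=np.zeros((520,1000,3),np.uint8);h[:320,:480]=a;h[:520,480:1000]=b;cv2.imwrite("pics/v3.png",cv2.resize(h,(800,416)))
E
```

```text
6.65 [514.33844602 -33.12280055 159.03629362] [633.78433801 -27.04138463  16.58737202] [-0.76784233 -0.21279885  0.39428821]
```

View pics/v3.png

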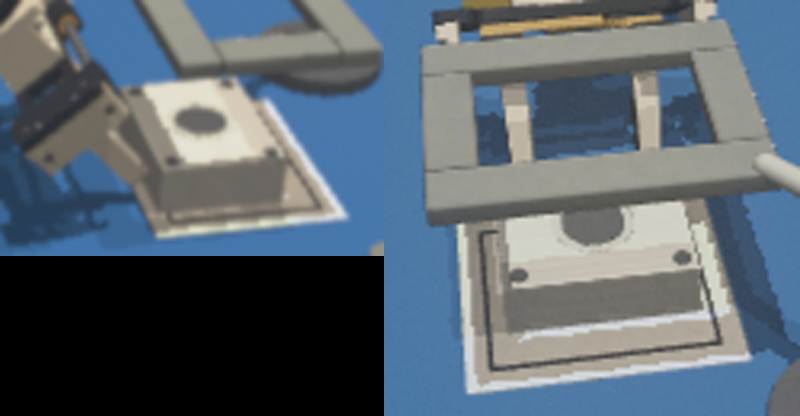

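The housing is on the card in both views (composite: side top at (200,120), scene far base edge from (508,333) to (703,310)). It sits straight but short of the far line.

```bash
python3 - <<'E'
from h import *
c=dict(np.load("scene3.npz"));d=dict(np.load("side3.npz"))
print("scene far base",ray(c,[(248.75,304.1),(309.7,296.9)],0)*1000)
print("scene far line",ray(c,[(243.1,315.3),(315,307.2)],0)*1000)
print("side right base",ray(d,[(340.9,235.6),(378.4,232.5)],0)*1000)
# top of housing: side depth
P=cloud(d)
print(housing(d,(320,180,385,235)))
P=cloud(c);m=(P[...,2]>.033)&(P[...,2]<.046)&(P[...,0]>.6)&(P[...,0]<.78)&(P[...,1]>-.13)&(P[...,1]<.08)
v,u=np.nonzero(m)
W=ray(c,np.c_[u,v],.04)[:,:2]*1000
print("scene top",cv2.minAreaRect(W.astype(np.float32)),W.max(0),W.min(0))
E
```

```text
scene far base [[742.20130786 -83.12123832   0.        ]
 [735.38065803  38.26448698   0.        ]]
scene far line [[768.52160515 -94.45681259   0.        ]
 [762.20366254  44.59801233   0.        ]]
side right base [[ 6.48631952e+02 -8.32543112e+01  0.00000000e+00]
 [ 7.41420358e+02 -8.09037299e+01 -1.11022302e-13]]
(((685.54443359375, -33.64100646972656), (99.53997802734375, 134.57656860351562), 3.1444778442382812), [[730.0, 36.0], [637.0, 31.0], [640.0, -97.0], [735.0, -90.0]])
scene top ((677.3551635742188, -28.90892791748047), (134.45822143554688, 119.9455337524414), 3.9978318214416504) [746.90720794  33.81840417] [607.37983532 -87.2810167 ]
```

Call:
drive_tool --moves '[70,-5,-1,4,0,0,0,70,-4,-1,3,0,0,0,70,-2,-1,2,0,0,0,70,-1,0,1,0,0,0,70,0,0,0,0,0,0,70,0,0,0,0,0,0]'

```text
t: 7.35
tool_pos: [0.5296, -0.0354, 0.1588]
orientation: [-0.064, 2.442, 0.022]
force: [-2.4, 0.4, -1.2]
opening: 0.0698
gripper_force: 1.1
```

```bash
cat >> h.py <<'E'
def edges(c,l0,l1,z,half=5):
    """strongest grey step along normal between two rough pixels -> world fitted endpoints"""
    g=cv2.GaussianBlur(cv2.cvtColor(c["color"],cv2.COLOR_RGB2GRAY),(3,3),0).astype(np.float32); a,b=np.array(l0,float),np.array(l1,float)
    d=b-a;n=np.array([-d[1],d[0]])/np.linalg.norm(d);pts=[]
    for s in np.linspace(.1,.9,30):
        q=(a+s*d+np.arange(-half,half+.01,.25)[:,None]*n).astype(np.float32)
        v=cv2.remap(g,q[:,0][None],q[:,1][None],cv2.INTER_LINEAR)[0]; e=np.abs(v[4:]-v[:-4]); pts.append(q[e.argmax()+2])
    return ray(c,pts,z)[:,:2]*1000
E
python3 - <<'E'
from h import *
p,R,s=cur(); print(s["t"],p,p+186*R[:,2],s["force"])
ims=[]
for n in("side","scene"):
    c=cam(n);np.savez(n+"4.npz",**c)
    C,l=outline(c,CO[n]);print(n,np.round(C).tolist(),l)
    a=c["color"][190:250,310:410] if n=="side" else c["color"][240:330,225:335]
    ims.append(cv2.resize(a[...,::-1],(400,300 if n=="scene" else 240),interpolation=2))
h=np.zeros((300,800,3),np.uint8);h[:240,:400]=ims[0];h[:,400:]=ims[1];cv2.imwrite("pics/v4.png",h)
E
```

```text
7.35 [529.55751857 -35.41831653 158.81289461] [649.02386193 -29.36203734  16.38005329] [-2.35384135  0.39640489 -1.21169495]
side [[658.0, 33.0], [773.0, 38.0], [764.0, -91.0], [650.0, -97.0]] [(27, 2.7), (16, 86.1), (29, 3.0), (28, 86.8)]
scene [[643.0, -101.0], [645.0, 38.0], [761.0, 44.0], [768.0, -94.0]] [(13, 88.9), (39, 3.1), (40, -87.0), (40, 2.9)]
```

View pics/v4.png

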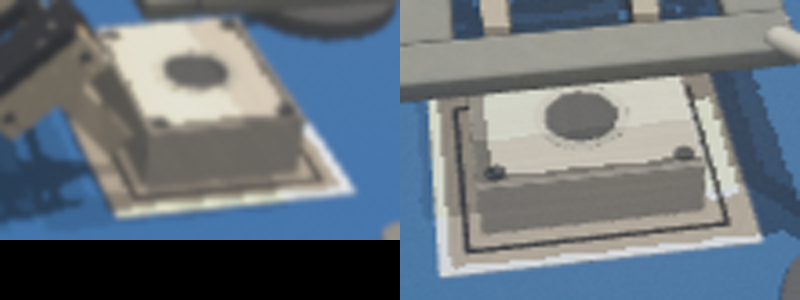

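```bash
python3 - <<'E'
from h import *
c=dict(np.load("scene4.npz"));d=dict(np.load("side4.npz"))
print("scene far base",ray(c,[(247.55,309.9),(308.6,303.0)],0)*1000)
W=edges(c,(247.5,309.9),(308.6,303),0,3);print(W.mean(0),np.degrees(np.arctan2(*(W[-1]-W[0])[::-1])))
# side right base: crop pts (147,181),(302,163): scale 4
print("side right base",ray(d,[(310+147/4,190+181/4),(310+302/4,190+163/4)],0)*1000)
W=edges(d,(346.75,235.2),(385.5,230.7),0,2);print(W.mean(0))
p,R,s=cur();T=R
# retreat: back along -u 40 then up
u=np.array([1,.05,0])
p,R=plan(p,R,p-60*u+[0,0,10],toolR(3,30),4,70)
p,R=plan(p,R,p-20*u+[0,0,200],toolR(3,0),5,70)
E
```

```text
scene far base [[756.34073729 -85.76171746   0.        ]
 [750.64998348  33.7905188    0.        ]]
[754.0656906  -26.45808814] 93.45682661260646
side right base [[662.82359459 -83.42505718   0.        ]
 [760.82016519 -75.71804245   0.        ]]
[710.76449043 -82.92494765]
70,10,0,-12,0,2.5,0,  70,10,0,-11,0,2.5,0,  70,11,0,-10,-0.1,2.5,0,  70,11.4,0.1,-10.5,0,2.5,0
-> end [469.6 -38.5 168.9] maxshift 12.0 maxrot 2.5
70,-17,0,-37,0,6,0,  70,-12,0,-38,0,6,0,  70,-9,0,-39,0,6,0,  70,-4,0,-40,0,6,0,  70,-0.5,0.1,-40.2,0,6,0
-> end [449.7 -39.5 368.8] maxshift 40.2 maxrot 6.0
```

Call:
drive_tool --moves '[70,10,0,-12,0,2.5,0,70,10,0,-11,0,2.5,0,70,11,0,-10,0,2.5,0,70,11,0,-10,0,2.5,0]'

```text
t: 7.85
tool_pos: [0.4704, -0.0389, 0.1696]
orientation: [-0.068, 2.616, 0.015]
force: [0.2, 0.2, 1.1]
opening: 0.0697
gripper_force: 0.0
```

Call:
drive_tool --moves '[70,-17,0,-37,0,6,0,70,-12,0,-38,0,6,0,70,-9,0,-39,0,6,0,70,-4,0,-40,0,6,0,70,0,0,-40,0,6,0,70,0,0,0,0,0,0]'

```text
t: 8.45
tool_pos: [0.4518, -0.0397, 0.3759]
orientation: [-0.081, 3.133, -0.006]
force: [1.1, -0.5, 0.5]
opening: 0.0703
gripper_force: 0.0
```

```bash
python3 - <<'E'
from h import *
p,R,s=cur(); print(s["t"],p,s["q"])
p,R=plan(p,R,np.array([480,290,350]),toolR(12,0),10,70)
c=cam("scene");np.savez("scene5.npz",**c);d=cam("side");np.savez("side5.npz",**d)
W=edges(c,(247.5,309.9),(308.6,303),0,3);print(W.mean(0))
W=edges(d,(346.75,235.2),(385.5,230.7),0,2);print(W.mean(0)); print(housing(d,(325,190,395,240)))
E
```

```text
8.45 [451.78599697 -39.72085375 375.85915992] [-0.20001021 -0.2671871   1.92030142 -0.00193351  1.47980504 -1.8225761 ]
70,-5,33,2,0,0,-0.9,  70,-5,33,3,-0.1,0.1,-0.9,  70,-5,32,3,0,0,-0.9,  70,-6,33,2,0,0.1,-0.9,  70,-7,32,3,0,0,-0.9,  70,-7,32,2,-0.1,0.1,-0.9,  70,-7,33,3,0,0,-0.9,  70,-8,32,2,0,0,-0.9
70,-9,32,3,0,0.1,-0.9,  70,-9.1,31.5,2.4,-0.1,0,-0.9
-> end [480. 290. 350.] maxshift 33.0 maxrot 0.9
[753.75614588 -26.45028768]
[710.81873599 -82.69011521]
(((700.2982788085938, -34.4962158203125), (100.67481231689453, 131.8854217529297), 3.2269790172576904), [[745.0, 34.0], [651.0, 24.0], [655.0, -102.0], [747.0, -96.0]])
```

Call:
drive_tool --moves '[70,-5,33,2,0,0,-0.9,70,-5,33,3,0,0,-0.9,70,-5,32,3,0,0,-0.9,70,-6,33,2,0,0,-0.9,70,-7,32,3,0,0,-0.9,70,-7,32,2,0,0,-0.9,70,-7,33,3,0,0,-0.9,70,-8,32,2,0,0,-0.9]'

```text
t: 9.35
tool_pos: [0.4713, 0.2258, 0.3461]
orientation: [0.28, -3.129, 0.002]
force: [1.4, 0.0, -0.9]
opening: 0.0701
gripper_force: 0.0
```

Call:
drive_tool --moves '[70,-9,32,3,0,0,-0.9,70,-9,32,2,0,0,-0.9,70,0,0,0,0,0,0]'

```text
t: 9.65
tool_pos: [0.4769, 0.2937, 0.3407]
orientation: [0.333, -3.123, 0.0]
force: [-0.4, -0.9, 0.3]
opening: 0.07
gripper_force: 0.0
```

```bash
python3 - <<'E'
from h import *
p,R,s=cur(); print(s["t"],p,s["q"])
c=cam("wrist");np.savez("wrist5.npz",**c);cv2.imwrite("pics/w5.png",c["color"][...,::-1])
hs=cv2.cvtColor(c["color"],cv2.COLOR_RGB2HSV);P=cloud(c)
print(np.round(proj(c,[[.49,.28,.02],[.54,.34,.008]])))
roi=(P[...,0]>.40)&(P[...,0]<.62)&(P[...,1]>.22)&(P[...,1]<.42)&(P[...,2]<.04)&(hs[...,1]<110)
for nm,m,z in(("blade",roi&(hs[...,2]>150),.008),("stock",roi&(hs[...,2]<120),.024)):
    ct=max(cv2.findContours(m.astype(np.uint8),0,2)[0],key=cv2.contourArea);W=ray(c,ct[:,0],z)[:,:2]*1000
    r=cv2.minAreaRect(W.astype(np.float32)); print(nm,np.round(cv2.boxPoints(r)).tolist(),r)
E
```

```text
9.65 [476.91152107 293.65914681 340.71083891] [ 4.60349214e-01  6.19904344e-02  1.67896608e+00  8.10250761e-05
  1.40124842e+00 -1.32290794e+00]
[[260. 214.]
 [315. 276.]]
blade [[516.0, 369.0], [537.0, 284.0], [560.0, 289.0], [539.0, 375.0]] ((538.0661010742188, 329.32586669921875), (23.529541015625, 87.7663803100586), 13.381736755371094)
stock [[436.0, 346.0], [456.0, 265.0], [535.0, 285.0], [515.0, 365.0]] ((485.4727478027344, 315.4330139160156), (81.14769744873047, 82.65835571289062), 14.094284057617188)
```

View pics/w5.png

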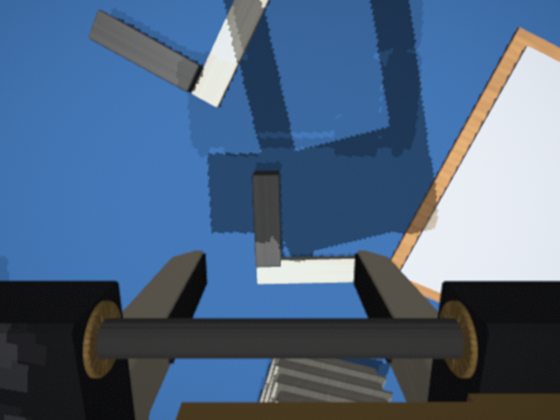

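Wrist view: the chosen square's dark stock runs from (266,172) to (268,266), and its blade from (257,273) to (355,268), where it goes behind a finger. The other square is at upper left (150,50) and the pans are at the bottom.

```bash
python3 - <<'E'
from h import *
p,R,s=cur(); T=toolR(14,35); tip=np.array([498,286.3,9])
p,R=plan(p,R,tip2tcp(tip+[0,0,80],T),T,8,50)
p,R=plan(p,R,tip2tcp(tip,T),T,5,50)
E
```

```text
50,11,-2,12,-0.1,-4.4,-0.2,  50,12,-1,12,-0.1,-4.4,-0.3,  50,12,-2,11,0,-4.3,-0.2,  50,14,-2,9,-0.1,-4.4,-0.2,  50,14,-1,9,-0.1,-4.4,-0.2,  50,15,-2,7,-0.1,-4.4,-0.2,  50,15,-1,7,-0.1,-4.4,-0.3,  50,16,-1.5,4.8,0,-4.4,-0.2
-> end [394.5 260.5 241.3] maxshift 16.0 maxrot 4.4
50,9,0,13,0,0,0,  50,9,0,13,0,0,0,  50,10,0,13,0,0,0,  50,9,0,13,0,0,0,  50,8.9,0.1,13.5,0,0,0
-> end [394.5 260.5 161.4] maxshift 13.5 maxrot 0.0
```

Call:
drive_tool --moves '[50,11,-2,12,-0.1,-4.4,-0.2,50,12,-1,12,-0.1,-4.4,-0.3,50,12,-2,11,0,-4.3,-0.2,50,14,-2,9,-0.1,-4.4,-0.2,50,14,-1,9,-0.1,-4.4,-0.2,50,15,-2,7,-0.1,-4.4,-0.2,50,15,-1,7,-0.1,-4.4,-0.3,50,16,-1,5,0,-4.4,-0.2]'

```text
t: 10.5
tool_pos: [0.3945, 0.2586, 0.2418]
orientation: [-0.304, 2.51, 0.096]
force: [0.6, -0.4, 1.5]
opening: 0.0498
gripper_force: 0.0
```

Call:
drive_tool --moves '[50,0,0,0,0,0,0,50,0,0,0,0,0,0]'

```text
t: 10.7
tool_pos: [0.395, 0.2592, 0.2428]
orientation: [-0.305, 2.515, 0.094]
force: [-0.0, -0.0, 0.3]
opening: 0.0501
gripper_force: 0.0
```

```bash
python3 - <<'E'
from h import *
p,R,s=cur(); print(s["t"],p,p+186*R[:,2],s["q"]);T=toolR(14,35); tip=np.array([498,286.3,9])
c=cam("wrist");np.savez("wrist6.npz",**c)
hs=cv2.cvtColor(c["color"],cv2.COLOR_RGB2HSV);P=cloud(c)
k=c["color"].copy()
for q in proj(c,[[.498,.2863,.012],[.5484,.3376,.008],[.560,.289,.008]]): cv2.circle(k,tuple(int(v) for v in q),3,(255,0,0),1)
cv2.imwrite("pics/w6.png",k[...,::-1])
p,R=plan(p,R,tip2tcp(tip,T),T,6,50)
E
```

```text
10.7 [395.02621794 259.18556193 242.78542425] [498.69438173 284.47371479  90.43903886] [ 0.54143923 -0.33463249  2.29509349 -0.30119518  0.61323203 -1.07421922]
50,8,0,11,0,0,0,  50,8,0,11,-0.1,0,0,  50,7,1,11,0,0,-0.1,  50,8,0,11,0,0,0,  50,8,0,11,0,0,0,  50,7.9,0.5,11.6,-0.1,0,0
-> end [394.5 260.5 161.3] maxshift 11.6 maxrot 0.1
```

View pics/w6.png

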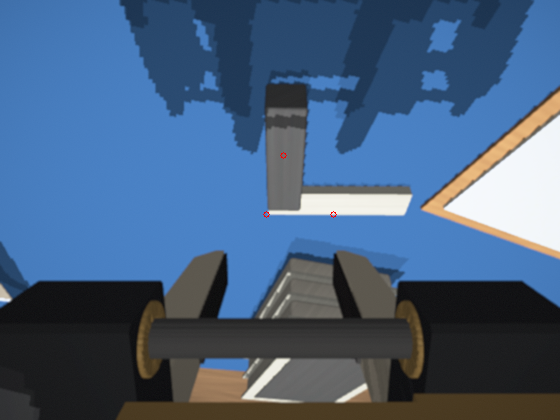

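Wrist view: the stock is centred at (285,160), with my target marker on it at (283,155). The blade's outer edge runs from (267,214) to (411,214), so I descend and grip.

Call:
drive_tool --moves '[50,8,0,11,0,0,0,50,8,0,11,0,0,0,50,7,1,11,0,0,0,50,8,0,11,0,0,0,50,8,0,11,0,0,0,50,8,0,12,0,0,0,50,0,0,0,0,0,0]' --grip_force 40

```text
t: 11.45
tool_pos: [0.3958, 0.2606, 0.1606]
orientation: [-0.304, 2.515, 0.094]
force: [-0.3, -0.3, -0.4]
opening: 0.0502
gripper_force: 0.0
```

Call:
drive_tool --moves '[10,0,0,0,0,0,0,10,0,0,0,0,0,0,10,0,0,0,0,0,0,10,0,0,0,0,0,0,10,0,0,0,0,0,0,10,0,0,0,0,0,0]' --grip_force 50

```text
t: 12.05
tool_pos: [0.3956, 0.2611, 0.1623]
orientation: [-0.305, 2.511, 0.096]
force: [-3.6, -1.4, 6.7]
opening: 0.0213
gripper_force: 50.0
```

```bash
python3 - <<'E'
from h import *
p,R,s=cur(); print(s["t"],p,p+186*R[:,2],s["q"],s["opening"],s["gripper_force"],s["force"])
c=cam("wrist");np.savez("wrist7.npz",**c)
g=c["color"]
hs=cv2.cvtColor(g,cv2.COLOR_RGB2HSV);P=cloud(c)
roi=(P[...,0]>.45)&(P[...,0]<.62)&(P[...,1]>.25)&(P[...,1]<.45)&(P[...,2]<.03)
m=roi&(hs[...,2]>140)&(hs[...,1]<90)
v,u=np.nonzero(m);print(len(u),u.min(),u.max(),v.min(),v.max())
ct=max(cv2.findContours(m.astype(np.uint8),0,2)[0],key=cv2.contourArea);W=ray(c,ct[:,0],.008)[:,:2]*1000
r=cv2.minAreaRect(W.astype(np.float32));B=cv2.boxPoints(r);print(B,r)
print("in tool frame xyz:",np.round((np.c_[B,np.full(4,8.)]-p)@R,1).tolist())
E
```

```text
12.05 [395.62630131 261.14416382 162.30443356] [499.82792473 286.77351674  10.37959047] [ 0.54510842 -0.14203736  2.31654696 -0.44730229  0.41062408 -0.90616939] 0.021289066144182352 50.00420093536377 [-3.59196732 -1.44052823  6.65698709]
8068 215 559 235 386
[[458.5192  408.50845]
 [486.2181  379.34708]
 [540.74084 431.13547]
 [513.042   460.29684]] ((499.6300354003906, 419.82196044921875), (75.1982192993164, 40.21955871582031), 43.52665328979492)
in tool frame xyz: [[10.3, 128.1, 181.6], [-5.9, 93.1, 193.1], [-59.3, 130.4, 230.8], [-43.1, 165.3, 219.3]]
```

```bash
cat >> h.py <<'E'
def blade(c,p,R,z=.008,inner=True):
    hs=cv2.cvtColor(c["color"],cv2.COLOR_RGB2HSV); pc=(cloud(c)*1000-p)@R
    # blade expected in tool coords
    q=cloud(c)*1000; grip=p+180*R[:,2]; d=q-grip; y=d@R[:,1]; u=np.cross(R[:,1],[0,0,1]); x=d@u
    m=(x>25)&(x<85)&(y>-25)&(y<105)&(abs(q[...,2]-z*1000)<12)&(hs[...,2]>140)&(hs[...,1]<90)
    ct=max(cv2.findContours(m.astype(np.uint8),0,2)[0],key=cv2.contourArea);W=ray(c,ct[:,0],z)[:,:2]*1000
    return cv2.minAreaRect(W.astype(np.float32)),grip,u,cv2.boundingRect(ct)
E
python3 - <<'E'
from h import *
p,R,s=cur(); c=dict(np.load("wrist7.npz"))
r,g,u,bb=blade(c,p,R);B=cv2.boxPoints(r);print(r,bb,B);print(np.round(np.c_[(B-g[:2])@u[:2],(B-g[:2])@R[:2,1]],1),np.degrees(np.arctan2(u[1],u[0])))
E
```

```text
((543.8475952148438, 311.98583984375), (24.833284378051758, 2.4145517349243164), 16.367218017578125) (302, 297, 5, 20) [[531.59393 309.64526]
 [532.27435 307.32855]
 [556.10126 314.32642]
 [555.42084 316.64313]]
[[39.8 14.6]
 [39.9 12.2]
 [64.7 13.2]
 [64.6 15.7]] 13.851151643585174
```

```bash
python3 - <<'E'
from h import *
p,R,s=cur(); R0=R
p,R=plan(p,R,p+[0,0,35],R,4,10)
p,R=plan(p,R,np.array([440,100,200.]),toolR(8,35),8,10)
T=toolR(3.2,35)
p,R=plan(p,R,np.array([570,-74,50])-180*T[:,2],T,8,10)
E
```

```text
10,-5,0,-7,0,0,0,  10,-5,0,-7,0,0,0,  10,-5,0,-7,0,0,0,  10,-5.2,0,-7.6,0,0,0
-> end [395.6 261.2 197.3] maxshift 7.6 maxrot 0.0
10,-1,-21,0,0.4,0,0.6,  10,-1,-21,0,0.4,0.1,0.6,  10,-1,-21,1,0.5,0,0.6,  10,-1,-21,0,0.4,0,0.6,  10,-1,-20,1,0.4,0,0.6,  10,-2,-21,1,0.4,0.1,0.6,  10,-2,-21,1,0.4,0,0.6,  10,-2.3,-20.7,0.7,0.4,0,0.6
-> end [440. 100. 200.] maxshift 21.0 maxrot 0.6
10,0,-23,0,0.4,0,0.5,  10,0,-22,1,0.3,0,0.5,  10,-1,-23,1,0.4,0,0.5,  10,0,-23,0,0.3,0,0.5,  10,-1,-23,1,0.4,0,0.5,  10,-1,-22,1,0.3,0,0.4,  10,-1,-23,1,0.4,0,0.5,  10,-1.4,-22.5,1.8,0.3,0,0.5
-> end [466.9 -79.7 197.5] maxshift 23.0 maxrot 0.5
```

Call:
drive_tool --moves '[10,-5,0,-7,0,0,0,10,-5,0,-7,0,0,0,10,-5,0,-7,0,0,0,10,-5,0,-8,0,0,0,10,0,0,0,0,0,0]'

```text
t: 12.6
tool_pos: [0.3956, 0.2612, 0.1988]
orientation: [-0.304, 2.51, 0.097]
force: [0.4, 0.5, -3.0]
opening: 0.0214
gripper_force: 50.0
```

Call:
drive_tool --moves '[10,-1,-21,0,0.4,0,0.6,10,-1,-21,0,0.4,0.1,0.6,10,-1,-21,1,0.5,0,0.6,10,-1,-21,0,0.4,0,0.6,10,-1,-20,1,0.4,0,0.6,10,-2,-21,1,0.4,0,0.6,10,-2,-21,1,0.4,0,0.6,10,-2,-21,1,0.4,0,0.6]'

```text
t: 13.4
tool_pos: [0.4392, 0.0984, 0.1989]
orientation: [-0.176, 2.525, 0.056]
force: [0.0, 0.1, -1.9]
opening: 0.0217
gripper_force: 50.0
```

Call:
drive_tool --moves '[10,0,-23,0,0.4,0,0.5,10,0,-22,1,0.3,0,0.5,10,-1,-23,1,0.4,0,0.5,10,0,-23,0,0.3,0,0.5,10,-1,-23,1,0.4,0,0.5,10,-1,-22,1,0.3,0,0.4,10,-1,-23,1,0.4,0,0.5,10,0,0,0,0,0,0]'

```text
t: 14.2
tool_pos: [0.4628, -0.0603, 0.1976]
orientation: [-0.081, 2.528, 0.022]
force: [0.7, 1.0, -3.3]
opening: 0.0217
gripper_force: 50.0
```

```bash
python3 - <<'E'
from h import *
p,R,s=cur(); print(s["t"],p,p+180*R[:,2],s["opening"],s["gripper_force"],s["force"]);print(np.degrees(np.arctan2(-R[0,1],R[1,1])),np.degrees(np.arccos(-R[2,2])))
T=toolR(3.2,35)
for n in("scene","side"):
    c=cam(n);np.savez(n+"8.npz",**c)
    P=cloud(c)*1000; m=(P[...,2]>20)&(P[...,2]<75)&(P[...,0]>575)&(P[...,0]<650)&(abs(P[...,1]+40)<70)
    if m.sum()>30: print(n,m.sum(),np.percentile(P[m],[2,50,98],axis=0).round(1).tolist())
p,R=plan(p,R,np.array([570,-74,50])-180*T[:,2],T,2,10)
p,R=plan(p,R,np.array([570,-74,17])-180*T[:,2],T,4,10)
E
```

```text
14.2 [462.81299903 -60.32687124 197.63950662] [566.13047068 -54.18478404  50.37180882] 0.021710596557723616 49.99712884426117 [ 0.72926733  1.02870197 -3.3127055 ]
3.614332500410517 35.099585552215586
scene 485 [[575.9, -64.7, 38.5], [608.9, -38.5, 41.4], [626.5, 26.8, 58.4]]
side 338 [[576.3, -63.1, 35.5], [601.7, -49.0, 43.8], [622.8, 27.2, 60.4]]
10,-1,-10,1,0.1,0,0.2,  10,-1.2,-9.7,0.9,0,0.1,0.2
-> end [466.9 -79.8 197.4] maxshift 10.0 maxrot 0.2
10,5,0,7,0,0,0,  10,4,0,6,0,0,0,  10,5,0,7,0,0,0,  10,4.9,0.1,7,0,0,0
-> end [466.9 -79.7 164.4] maxshift 7.0 maxrot 0.0
```

Call:
drive_tool --moves '[10,-1,-10,1,0.1,0,0.2,10,-1,-10,1,0,0.1,0.2,10,5,0,7,0,0,0,10,4,0,6,0,0,0,10,5,0,7,0,0,0,10,5,0,7,0,0,0,10,0,0,0,0,0,0]'

```text
t: 15.0
tool_pos: [0.4659, -0.0773, 0.1624]
orientation: [-0.075, 2.532, 0.026]
force: [-0.2, 0.3, -2.3]
opening: 0.0216
gripper_force: 50.0
```

```bash
python3 - <<'E'
from h import *
p,R,s=cur(); print(s["t"],p,p+180*R[:,2],s["opening"],s["force"],s["wrist_torque"]);print(np.degrees(np.arctan2(-R[0,1],R[1,1])))
for n in("scene","side"):
    c=cam(n);np.savez(n+"9.npz",**c)
    P=cloud(c)*1000; m=(P[...,2]>4)&(P[...,2]<30)&(P[...,0]>575)&(P[...,0]<645)&(abs(P[...,1]+40)<70)
    if m.sum()>30: print(n,m.sum(),np.percentile(P[m],[2,50,98],axis=0).round(1).tolist())
p,R=plan(p,R,p+R[:,1]*0+np.array([12,.7,0]),R,4,10)
E
```

```text
15.0 [465.93523886 -77.3113562  162.37866653] [568.64351119 -70.8572714   14.69875732] 0.021607303347179755 [-0.19956992  0.34590276 -2.34446596] [-0.04555497  0.6714357   0.01483399]
3.4347792087428135
scene 137 [[575.2, -91.6, 13.6], [587.2, -70.7, 22.3], [607.4, -52.5, 24.2]]
side 363 [[577.1, -81.6, 4.9], [605.4, -63.9, 9.6], [625.6, 20.1, 26.2]]
10,-2,0,2,0,0,0,  10,-3,0,1,0,0,0,  10,-2,0,2,0,0,0,  10,-2.9,0,1.9,0,0,0
-> end [478.  -76.6 162.4] maxshift 3.0 maxrot 0.0
```

Call:
drive_tool --moves '[10,-4,0,3,0,0,0,10,-4,0,2,0,0,0,10,-4,0,3,0,0,0,10,-3,0,2,0,0,0,10,0,0,0,0,0,0,10,0,0,0,0,0,0]'

```text
t: 15.7
tool_pos: [0.4844, -0.0768, 0.1641]
orientation: [-0.075, 2.531, 0.025]
force: [-1.0, 0.3, -4.0]
opening: 0.0213
gripper_force: 50.0
```

Call:
drive_tool --moves '[10,-1,0,1,0,0,0,10,-1,0,0,0,0,0,10,0,0,0,0,0,0]'

```text
t: 16.0
tool_pos: [0.4866, -0.0768, 0.1646]
orientation: [-0.075, 2.531, 0.025]
force: [0.9, -0.6, -3.6]
opening: 0.0215
gripper_force: 50.0
```

```bash
python3 - <<'E'
from h import *
p,R,s=cur(); print(s["t"],p,p+180*R[:,2],s["opening"],s["force"],s["wrist_torque"])
c=cam("side");np.savez("side10.npz",**c)
a=c["color"][185:245,305:395];cv2.imwrite("pics/s10.png",cv2.resize(a[...,::-1],None,fx=8,fy=8,interpolation=2))
p,R=plan(p,R,p+np.array([6,.4,0]),R,6,10)
E
```

```text
16.0 [486.64451268 -76.78418689 164.59562553] [589.58657224 -70.52289799  17.0702764 ] 0.021539854600486574 [ 0.89387431 -0.59575883 -3.56718243] [-0.04288267  0.67870856 -0.02209   ]
10,-1,0,1,0,0,0,  10,-1,0,0,0,0,0,  10,0,0,1,0,0,0,  10,-1,0,0,0,0,0,  10,-1,0,1,0,0,0,  10,-0.9,0,0.4,0,0,0
-> end [492.6 -76.4 164.6] maxshift 1.0 maxrot 0.0
```

Call:
drive_tool --moves '[10,1.3,0,1.9,0,0,0,10,0,0,0,0,0,0]'

```text
t: 16.25
tool_pos: [0.4866, -0.0768, 0.1621]
orientation: [-0.074, 2.531, 0.025]
force: [0.8, 0.8, -3.4]
opening: 0.0217
gripper_force: 50.0
```

Call:
drive_tool --moves '[10,-0.8,0,0.6,0,0,0,10,-0.8,0,0.6,0,0,0,10,0,0,0,0,0,0]'

```text
t: 16.55
tool_pos: [0.4887, -0.0766, 0.1621]
orientation: [-0.075, 2.531, 0.025]
force: [0.4, 0.5, -3.4]
opening: 0.0215
gripper_force: 50.0
```

Call:
drive_tool --moves '[10,-0.8,0,0.6,0,0,0,10,-0.8,0,0.6,0,0,0,10,0,0,0,0,0,0]'

```text
t: 16.85
tool_pos: [0.4907, -0.0765, 0.1621]
orientation: [-0.075, 2.531, 0.025]
force: [0.7, -0.4, -2.6]
opening: 0.021
gripper_force: 50.0
```

```bash
python3 - <<'E'
from h import *
p,R,s=cur(); print(s["t"],p,p+180*R[:,2],s["force"],s["wrist_torque"])
c=cam("scene")
W=edges(c,(247.5,309.9),(308.6,303),0,3);print(W.mean(0),np.degrees(np.arctan2(*(W[-1]-W[0])[::-1])))
d=cam("side");np.savez("side11.npz",**d)
P=cloud(d)*1000; m=(P[...,2]>3)&(P[...,2]<14)&(P[...,0]>590)&(P[...,0]<680)&(abs(P[...,1]+30)<70); print(np.percentile(P[m],[2,50,98],axis=0).round(1).tolist(),m.sum())
E
```

```text
16.85 [490.68978178 -76.45907421 162.0505674 ] [593.60657902 -70.16418067  14.50902355] [ 0.71910784 -0.39972858 -2.59751614] [-0.03194882  0.48902853 -0.01542342]
[753.85854175 -26.44650495] 89.37452712420688
[[603.3, -92.3, 3.3], [642.1, -45.7, 8.3], [674.5, 22.1, 13.4]] 362
```

Call:
drive_tool --moves '[10,-0.5,0,0.9,0,0,0,10,0,0,0,0,0,0]'

```text
t: 17.15
tool_pos: [0.4918, -0.0765, 0.162]
orientation: [-0.075, 2.53, 0.025]
force: [-0.6, 0.1, -0.5]
opening: 0.0217
gripper_force: 50.0
```

Call:
drive_tool --moves '[10,-0.8,0,0.6,0,0,0,10,0,0,0,0,0,0]'

```text
t: 17.35
tool_pos: [0.4928, -0.0765, 0.1619]
orientation: [-0.075, 2.53, 0.025]
force: [-1.4, -0.1, 2.5]
opening: 0.0214
gripper_force: 50.0
```

Call:
drive_tool --moves '[10,-0.8,0,0.6,0,0,0,10,0,0,0,0,0,0]'

```text
t: 17.55
tool_pos: [0.4938, -0.0764, 0.1619]
orientation: [-0.075, 2.53, 0.025]
force: [-2.2, -0.7, 3.4]
opening: 0.0218
gripper_force: 50.0
```

```bash
python3 - <<'E'
from h import *
p,R,s=cur(); print(s["t"],p,p+180*R[:,2],s["force"],s["wrist_torque"])
c=cam("scene")
W=edges(c,(247.5,309.9),(308.6,303),0,3);print(W.mean(0),np.degrees(np.arctan2(*(W[-1]-W[0])[::-1])))
d=cam("side")
a=d["color"][185:245,305:395];cv2.imwrite("pics/s12.png",cv2.resize(a[...,::-1],None,fx=8,fy=8,interpolation=2))
E
```

```text
17.55 [493.82395716 -76.44901902 161.9231726 ] [596.86244516 -70.22167483  14.46371995] [-2.1904021  -0.655759    3.39561845] [0.1079604  0.35805528 0.09194696]
[753.83900891 -26.45210383] 89.37452712420688
```

Call:
drive_tool --moves '[10,-0.8,0,0.5,0,0,0,10,0,0,0,0,0,0]'

```text
t: 17.85
tool_pos: [0.4946, -0.0764, 0.162]
orientation: [-0.075, 2.53, 0.025]
force: [-7.1, -0.6, 8.2]
opening: 0.0211
gripper_force: 50.0
```

Call:
drive_tool --moves '[10,-0.8,0,0.5,0,0,0,10,0,0,0,0,0,0]'

```text
t: 18.05
tool_pos: [0.4954, -0.0764, 0.162]
orientation: [-0.075, 2.53, 0.025]
force: [-9.7, -1.8, 10.6]
opening: 0.0218
gripper_force: 50.0
```

```bash
python3 - <<'E'
from h import *
p,R,s=cur(); print(s["t"],p,p+180*R[:,2],s["force"],s["wrist_torque"])
c=cam("scene")
W=edges(c,(247.5,309.9),(308.6,303),0,3);print(W.mean(0),np.degrees(np.arctan2(*(W[-1]-W[0])[::-1])))
d=cam("side")
a=d["color"][185:245,305:395];cv2.imwrite("pics/s13.png",cv2.resize(a[...,::-1],None,fx=8,fy=8,interpolation=2))
E
```

```text
18.05 [495.42373778 -76.41924637 161.9587384 ] [598.39032815 -70.18807303  14.44923447] [-9.72758136 -1.78846588 10.61621091] [0.01669055 0.78243686 0.0082894 ]
[754.35144137 -26.42304234] 93.45682661260646
```

View pics/s13.png

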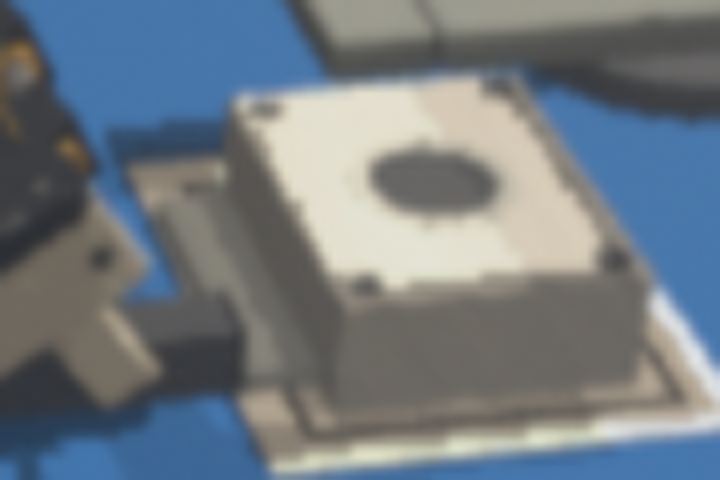

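Side view: the blade lies along the near face at about (225–310,200–380), flush by eye, with the stock gripped at (190,345). The housing is inside the lines. I press 2 mm more to seat it, then release.

Call:
drive_tool --moves '[10,-0.8,0,0.5,0,0,0,10,-0.8,0,0.5,0,0,0,10,0,0,0,0,0,0,10,0,0,0,0,0,0]'

```text
t: 18.55
tool_pos: [0.4972, -0.0763, 0.162]
orientation: [-0.075, 2.531, 0.025]
force: [-12.2, -2.3, 10.8]
opening: 0.0216
gripper_force: 50.0
```

Call:
drive_tool --moves '[24,0,0,0,0,0,0,26,0,0,0,0,0,0,30,0,0,0,0,0,0,36,0,0,0,0,0,0,44,0,0,0,0,0,0,44,0,0,0,0,0,0]' --grip_force 5

```text
t: 19.15
tool_pos: [0.4973, -0.0761, 0.1617]
orientation: [-0.075, 2.531, 0.025]
force: [-0.0, -0.3, -0.0]
opening: 0.0433
gripper_force: 0.0
```

```bash
python3 - <<'E'
from h import *
p,R,s=cur(); print(s["t"],p,p+180*R[:,2],s["opening"],s["force"],s["wrist_torque"])
c=cam("scene")
W=edges(c,(247.5,309.9),(308.6,303),0,3);print(W.mean(0),np.degrees(np.arctan2(*(W[-1]-W[0])[::-1])))
p,R=plan(p,R,p+np.array([-30,-1.7,45]),R,4,44)
p,R=plan(p,R,p+np.array([-30,-1.7,150]),toolR(3.4,20),5,44)
E
```

```text
19.15 [497.25103944 -76.05548339 161.65393901] [600.15010584 -69.76091205  14.10001496] 0.04325719091528574 [-0.01864456 -0.297562   -0.04948315] [-0.009281    0.31239538  0.03203696]
[755.52177461 -26.40889653] 93.43467266542622
44,0,0,-14,0,0,0,  44,-1,0,-13,0,0,0,  44,0,0,-14,0,0,0,  44,-0.1,0.1,-13.1,0,0,0
-> end [467.2 -77.8 206.6] maxshift 14.0 maxrot 0.0
44,-12,0,-28,0,3,0,  44,-11,0,-29,0,3,0,  44,-9,0,-29,0,3,0,  44,-8,0,-29,0.1,3,0,  44,-6.2,0.2,-30.4,0,2.9,0
-> end [437.3 -79.5 356.6] maxshift 30.4 maxrot 3.0
```

Call:
drive_tool --moves '[44,0,0,-14,0,0,0,44,0,0,-14,0,0,0,44,0,0,-14,0,0,0,44,0,0,-14,0,0,0,44,0,0,0,0,0,0]'

```text
t: 19.7
tool_pos: [0.4654, -0.0783, 0.2091]
orientation: [-0.075, 2.528, 0.024]
force: [-0.1, -0.3, 0.7]
opening: 0.0439
gripper_force: 0.0
```

Call:
drive_tool --moves '[44,-12,0,-28,0,3,0,44,-11,0,-29,0,3,0,44,-9,0,-29,0,3,0,44,-8,0,-29,0,3,0,44,0,0,0,0,0,0]'

```text
t: 20.2
tool_pos: [0.4431, -0.0801, 0.3322]
orientation: [-0.082, 2.734, 0.014]
force: [0.2, 0.1, 0.5]
opening: 0.0441
gripper_force: 0.0
```

```bash
python3 - <<'E'
from h import *
p,R,s=cur(); print(s["t"],p,s["force"])
for n in("scene","side","wrist"): c=cam(n);np.savez(n+"F.npz",**c);cv2.imwrite(f"pics/{n}F.png",c["color"][...,::-1])
c=dict(np.load("sceneF.npz"));W=edges(c,(247.5,309.9),(308.6,303),0,3);print(W.mean(0))
w=dict(np.load("wristF.npz"))
# visible? project square & housing keypoints
print(np.round(proj(w,[[.659,-.087,.04],[.654,.03,.04],[.658,-.08,.008],[.655,.02,.008],[.60,-.07,.024],[.70,-.03,.04]])).tolist())
P=cloud(w)*1000;hs=cv2.cvtColor(w["color"],cv2.COLOR_RGB2HSV)
# gap test: height profile along x at several y in side & wrist clouds
for nm in("wrist","side"):
    P=cloud(dict(np.load(nm+"F.npz")))*1000
    u=np.array([np.cos(.057),np.sin(.057)]);v=np.array([-u[1],u[0]]);o=np.array([658,-30.]);X=(P[...,:2]-o)@u;Y=(P[...,:2]-o)@v
    for y in(-45,-30,0,30,45):
        m=(abs(Y-y)<4)&(X>-45)&(X<25)&(P[...,2]<60)
        b=m&(P[...,2]>4)&(P[...,2]<12);t=m&(P[...,2]>36)&(P[...,2]<46)
        print(nm,y,"blade x",np.percentile(X[b],[2,98]).round(1) if b.sum()>3 else None,"z",np.median(P[b][:,2]).round(1) if b.sum()>3 else None,"top from",np.percentile(X[t],2).round(1) if t.sum()>3 else None)
E
```

```text
20.2 [443.12320449 -80.10375543 332.15321225] [0.24502979 0.07735254 0.5485418 ]
[755.60373275 -26.40789834]
[[259.0, 282.0], [381.0, 283.0], [267.0, 258.0], [364.0, 260.0], [280.0, 225.0], [313.0, 311.0]]
wrist -45 blade x [-6.1  1.1] z 9.0 top from -0.4
wrist -30 blade x [-5.9  1.3] z 9.1 top from -0.4
wrist 0 blade x [-22.5   0.8] z 8.9 top from -0.6
wrist 30 blade x [-22.9 -12. ] z 8.7 top from None
wrist 45 blade x [-22.9  -2.2] z 8.7 top from None
side -45 blade x [-42.8  -0.7] z 7.7 top from -1.3
side -30 blade x [-15.9  -0.8] z 8.8 top from -0.6
side 0 blade x [-22.4  -1.1] z 8.6 top from -1.6
side 30 blade x [-23.2  -1. ] z 9.1 top from -1.6
side 45 blade x [-22.1  -2. ] z 8.4 top from -1.2
```

The blade's inner edge runs parallel to the face, about 22.5 mm away, along its whole length, so it is seated. Its top is at about 8–9 mm, so it lies flat. The housing's gap to the far line is about 9.8 mm, so I hand in.

```bash
python3 -c "
from plant import robot
print(robot.close_job())"
```

```text
the job is handed in; nothing more can be done
None
```

I handed the job in at about 20 s on the robot's clock. By my camera measurements the housing is inside the outline and the square lies flat, with its blade flush against the near face. The hand-in gave no verdict.

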